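Tap a stacking post into its socket on the roe drying board

ROBOT

A 6-joint arm with a two-finger parallel gripper is mounted at the origin on the work surface. World frame = base frame: x ahead of the robot, y to its left, z up, the work surface at z = 0. Lengths are in mm, angles in rad, forces in N, time in s.
With the tool pointing down it reaches from about 325 to 750 mm from the base axis. Payload 7.6 kg.
Tool frame: the origin (TCP) lies midway between the tips of the shut fingers; the grasp point (between the pads) lies 19 mm behind it; z points along the fingers, y is the line along which they close (so a half turn about z gives the same grasp; the last joint's range is limited). The gripper opens to 85 mm and grips with 20 to 120 N. Pads are 22 mm wide; open, the fingers measure 114 mm over their backs; the gripper's body (76 mm by 85 mm) begins 54 mm behind the grasp point. The pads swing forward as they close: fully open they stand 13 mm farther back than shut.
Start: joints at [1.109, 0.052, 1.401, -0, 1.689, -0.07], TCP at [200.458, 485.244, 231.323] pointing down, gripper open.
Joint ranges: [-2.9, 2.9], [-0.91, 2.17], [0.12, 2.37], [-1.06, 4.2], [0.26, 2.73], [-2.93, 2.93]. Speed limits (rad/s): [2.57, 2.57, 3.01, 3.14, 3.14, 3.14].

INTERFACE

Orientations are given as a rotation vector (axis times angle).
In Python, from plant import arm gives the robot as it stands.
- The arm moves only by the tool step_arm, never from a script. Its argument "motion" is one flat list of numbers, 4 for each row, row after row: the shift along the tool's x, y, z as a fraction of full scale, then the turn about the tool's z as a fraction of full scale. In form: [tx, ty, tz, twist, tx, ty, tz, twist, ...]. A call has 1 to 12 rows; each row is the pose to reach, as a shift and turn from the pose commanded when the call began, along the tool's axes at that moment, turning the shorter way round; what a row does not reach only later rows make up. Full scale, the value 1, is 0.15 m for a shift and 2 pi rad for a turn. A row lasts 1/10 s, in which the tool goes at most 50 mm and 8.59 degrees, less where a joint would pass 70% of its speed; a pose out of reach is approached as far as the arm can. A call with a number of a shift or a turn outside -1 to 1 is refused whole. A call with a gripper value outside its range is refused whole. "fingers" is the opening in per cent of the stroke, from 0 (shut) to 100 (fully open), set as the call begins (left out, the last holds). The fingers move at their own pace and stop on an object; the grip force is fixed at half the most. Time passes only in rows, so rows that repeat a pose let the fingers close. It gives the time, the measured TCP pose, the force, the opening and the grip force at its end, in the units of the state.
- arm.read_state(): the state, without advancing time (a new reading comes with each control period).
- arm.camera(name): name is "scene" or "top" or "wrist"; returns a dict with "color" (480x640x3 uint8, red, green, blue), "vertical_fov" (degrees; the focal length in pixels is half the picture's height over the tangent of half this angle, whatever the lens; pixels are square), "cx", "cy" (the principal point, pixels), "origin" and "attitude" of the camera in the world. Camera axes: x right, y down, z forward; pixel columns grow to the right and rows downward; lengths in mm; the calibration is good to about 2 mm. A picture is of the moment at which its call begins. There is no depth.
- arm.close_job(): hands the job in; it is judged then, once.
The state is a dict: "time": time; "joint_pos": joint angles; "dq": joint speeds; "effort": joint torques, N m; "position": TCP position; "orientation": TCP orientation; "contact_force": force on the tool from outside, world axes, zero at the start; "torque": the same for the moment, N m; "width": finger opening in mm; "grip_force": force on a finger pad.
Only numpy, scipy, OpenCV 4.12 (cv2) and the standard library are available. Lean on these libraries where they do the work, as an engineer would, in place of code of your own. Each camera call takes 0.05 s, during which the arm holds its last target. There are 200 camera calls.

TASK

Lift the wooden post out of its holder and set its tapered shank in the mouth of the steel socket so that it stands there by itself. Then take the wooden mallet by its handle and, with its flat end, tap the post down gently until its collar is fully home on the socket rim and friction holds it; let the mallet do the driving, do not press the post home with the gripper. Finally stand the mallet back upright on the drying board, and leave the roe, the bowl and the jar where they are.

Things in the scene. Friction and masses are not known exactly. Their poses are not given: they have to be found in the camera images.
- socket: Steel plate 100 x 100 x 6 mm fixed on the table, carrying a dark steel socket block 64 x 64 x 46 mm with a 36 mm square well; in it four sprung steel jaws form a tapered mouth 23.7 mm across at the top, narrowing 0.14 mm per mm of depth. Origin: centre of the plate's underside, on the socket's axis; z up. Always upright.
- socket_rim (a point): Centre of the socket's mouth in the plane of its flat rim, 71 mm above the table when unloaded. The block rides on a preloaded spring mount that differs each time and cannot be seen: it starts to sink under a downward push of anywhere from 2 to 36 N, then by about 2 mm per 1 N, 18 mm at most to a hard stop; it rises again when released.
- post: Loose pale round wooden post, 113 mm, about 0.15 kg, upright in the holder at the start. Origin: centre of its foot; z towards its flat top. Shank 0 to 45 mm, tapering from 20 mm across at the foot (chamfered to 16) to 26.3 mm; collar 46 mm across, 45 to 53 mm; barrel 32 mm across, 53 to 113 mm, to grip and to strike on top. More than 35 N from the mallet would split it.
- post_collar (a point): Centre of the underside of the post's collar, 45 mm above its foot; level with socket_rim when fully home, where the collar stops on the rim. Set loosely in the socket, the collar stays about 9 to 14 mm above the rim; driving it home takes roughly 15 to 25 N, more the deeper it goes.
- mallet: Loose wooden mallet standing on its flat striking end, about 0.35 kg. Origin: centre of the striking face; z up along the handle. Head: cylinder 54 mm across, 55 mm tall; handle: 27 mm across, from 55 to 110 mm.
- holder: Dark wooden block 75 x 75 x 55 mm, loose but heavy (0.9 kg), with a plain 33 mm hole 50 mm deep from above, in which the post's shank hangs loosely with its collar resting on the block's top. Origin: centre of its underside.
- bowl: Bystander: open steel bowl 124 mm across, 55 mm tall. Origin: centre of its underside.
- jar: Bystander: amber glass jar 56 mm across, 75 mm tall. Origin: centre of its underside.
- roe_a: Bystander: pair of dried roe lobes, 150 x 75 x 40 mm, lying flat. Origin: centre of its underside, long side along x.
- roe_b: Bystander: a second pair of dried roe lobes of the same size.
Mind the look-alikes: they are no part of the job. Leave any green or purple look-alike of the mallet alone.

How it is judged:
By the outcome, as a careful person would: the job done as asked, in the order asked, and still so for the second after the job is handed in, with the robot touching nothing.
It also fails if it takes over 72 s, if anything falls off the work surface, if the arm or the gripper's body presses on something with over 40 N, if the wrist force passes 120 N, or if a joint passes its speed limit or range.

## Working session

There is one attempt and no reset: what is moved stays moved. The work goes in short steps, Python scripts to look and compute and a tool call to move; the robot and the scene stay as the last step left them, time stands still between calls to the robot, and variables do not carry over. Pictures are saved under pics/ and viewed, at most 13 in all, crops included, and the job is handed in when it is done.

Besides the shell and the picture viewer there is one more tool, called after "Emit:" as name(argument=value, ...) on one line, values as JSON. step_arm: Moves the arm, as the interface text tells. Shift numbers are shares of 0.15 m and turn numbers shares of 2 pi rad, none past 1 either way. Its arguments: {"type":"object","properties":{"motion":{"type":"array"},"fingers":{"type":"number"}},"required":["motion"]}

```bash
ls; mkdir -p pics; python3 - <<'E'
from plant import arm
import cv2,numpy as np
for n in("scene","top"):
    c=arm.camera(n); cv2.imwrite(f"pics/{n}0.png",c["color"][:,:,::-1])
    print(n,{k:(np.array(v).round(4).tolist()) for k,v in c.items() if k!="color"})
s=arm.read_state();print(s)
E
```

```text
pics
scene {'vertical_fov': 47.7649, 'cx': 327.0235, 'cy': 239.7128, 'origin': [1212.7355, -193.8312, 898.334], 'attitude': [-2.0672, -1.49, 0.5418]}
top {'vertical_fov': 46.9909, 'cx': 317.812, 'cy': 235.8937, 'origin': [434.0202, 1.2472, 908.014], 'attitude': [-2.1105, 2.1316, -0.1638]}
{'time': 0.1, 'joint_pos': array([ 1.10870899e+00,  5.27668146e-02,  1.40163610e+00, -2.02595391e-05,
        1.68857972e+00, -7.03052908e-02]), 'dq': array([-0.00045141, -0.00204489, -0.00205207,  0.00086421, -0.00049574,
        0.00187326]), 'effort': array([ 1.28210671e-03, -3.82585502e+01, -3.60984349e+01, -3.16733929e-05,
        4.81309224e-03, -4.40413794e-05]), 'position': array([200.33090671, 484.98621021, 230.55376946]), 'orientation': array([-6.11417569e-01, -3.08116749e+00,  2.11456016e-03]), 'contact_force': array([ 0.37859365, -0.56623861, -1.08937236]), 'torque': array([-0.02225338, -0.03509258, -0.06375844]), 'grip_force': 0.0, 'width': 85.24905229552306}
```

View pics/scene0.png

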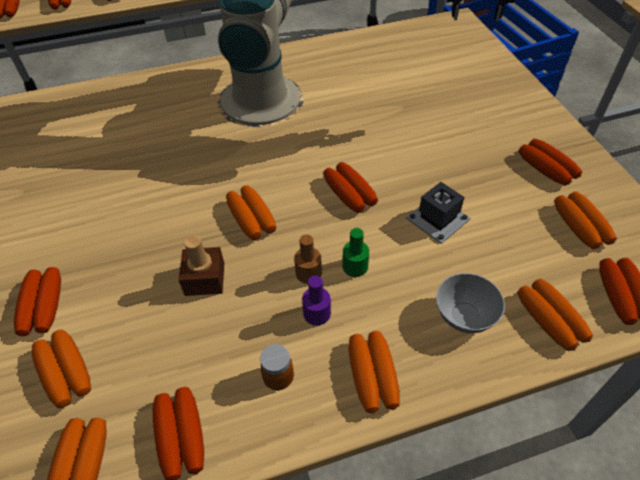

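View pics/top0.png

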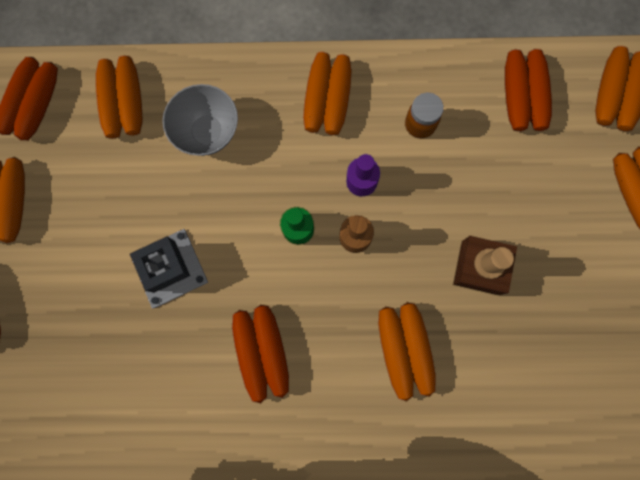

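The scene shows the post in the dark holder at (198,255), the brown mallet at (308,260) between the green (356,253) and purple (317,300) look-alikes, and the socket at (440,205). In the top view the post top is near (501,259), the holder at (485,265), the mallet handle top near (359,226), and the socket mouth near (158,264).

```bash
cat > h.py <<'E'
import numpy as np,cv2
from scipy.spatial.transform import Rotation as R
def K(c):
    f=240/np.tan(np.radians(c["vertical_fov"])/2); return f,c["cx"],c["cy"]
def ray(c,u,v,z):
    f,cx,cy=K(c); d=R.from_rotvec(c["attitude"]).apply([(u-cx)/f,(v-cy)/f,1]); o=np.array(c["origin"])
    return o+d*(z-o[2])/d[2]
def proj(c,p):
    f,cx,cy=K(c); q=R.from_rotvec(c["attitude"]).inv().apply(np.array(p)-c["origin"]); return np.array([cx+f*q[0]/q[2],cy+f*q[1]/q[2]])
def blobs(m,amin=20):
    n,l,s,ce=cv2.connectedComponentsWithStats(m.astype(np.uint8)); return [(ce[i].round(1).tolist(),s[i].tolist()) for i in range(1,n) if s[i,4]>=amin]
def rows(cmd,ori,tgt,yawdeg=0):
    d=R.from_rotvec(ori).inv().apply(np.array(tgt)-cmd)/150; return d.round(4),round(yawdeg/360,4)
E
python3 - <<'E'
from plant import arm
from h import *
c=arm.camera("top");im=c["color"];
for n,(u,v),z in [("post",(501,259),123),("mallet",(359,226),110),("sock",(158,264),71),("green",(295,217),110),("purple",(366,164),110),("bowl",(200,120),55)]: print(n,ray(c,u,v,z).round(1))
t=cv2.resize(im[195:295,110:210],(400,400),interpolation=2)
for b in((320,200),(450,210)): t=np.hstack([t,cv2.resize(im[b[1]:b[1]+80,b[0]:b[0]+80],(400,400),interpolation=2)]) if t.shape[1]<800 else t
cv2.imwrite("pics/crop1.png",t[:,:,::-1])
w=arm.camera("wrist");print(w["origin"],w["attitude"],w["vertical_fov"],w["cx"],w["cy"])
s=arm.read_state();print(R.from_rotvec(s["orientation"]).as_matrix().round(3))
E
```

```text
post [ 535.8 -243.9  123. ]
mallet [588.7 -43.8 110. ]
sock [540.6 263.4  71. ]
green [603.4  50.4 110. ]
purple [683.2 -56.3 110. ]
bowl [779.2 209.3  55. ]
[121.2848259  517.85256084 372.14892058] [2.3700268  1.58308228 0.26628936] 65.81096128773596 322.39918482663643 240.08022067878912
[[-0.924  0.382 -0.   ]
 [ 0.382  0.924 -0.001]
 [ 0.    -0.001 -1.   ]]
```

View pics/crop1.png

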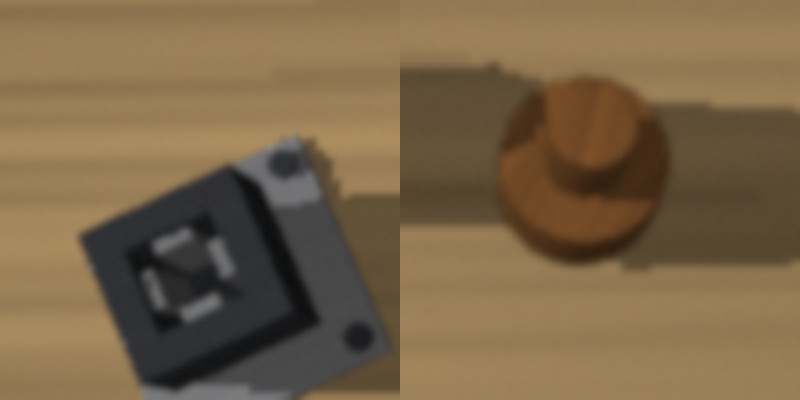

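Emit:
step_arm(motion=[-0.98,-0.91,0,0,-0.98,-0.91,0,0,-0.98,-0.91,0,0,-0.98,-0.91,0,0,-0.98,-0.91,0,0])

```text
time: 0.7
position: [286.1, 299.2, 231.5]
orientation: [0.621, 3.078, -0.0]
contact_force: [-0.0, -0.1, -0.6]
width: 85.4
grip_force: 0.0
```

Emit:
step_arm(motion=[-0.98,-0.91,0,0,-0.98,-0.91,0,0,-0.98,-0.91,0,0,-0.98,-0.91,0,0,-0.98,-0.91,0,0])

```text
time: 1.2
position: [369.5, 116.4, 231.2]
orientation: [0.624, 3.078, -0.002]
contact_force: [0.0, 0.5, -0.4]
width: 85.1
grip_force: 0.0
```

Emit:
step_arm(motion=[-0.98,-0.91,0,0,-0.98,-0.91,0,0,-0.98,-0.91,0,0,-0.98,-0.91,0,0,-0.98,-0.91,0,0])

```text
time: 1.7
position: [452.8, -64.8, 230.2]
orientation: [-0.618, -3.079, 0.001]
contact_force: [-0.2, 0.2, -0.1]
width: 85.3
grip_force: 0.0
```

Emit:
step_arm(motion=[-0.98,-0.91,0,0,-0.98,-0.91,0,0,-0.98,-0.91,0,0,-0.98,-0.91,0,0,-0.98,-0.91,0,0,-0.98,-0.91,0,0,-0.98,-0.91,0,0])

```text
time: 2.4
position: [535.7, -242.0, 231.7]
orientation: [0.609, 3.082, 0.001]
contact_force: [0.6, -0.5, -0.2]
width: 85.6
grip_force: 0.0
```

The crop puts the socket mouth at about (157,263.8) in the top picture. The mallet handle top disc is at about (358.6,224.4).

```bash
python3 - <<'E'
from plant import arm
from h import *
w=arm.camera("wrist");cv2.imwrite("pics/w1.png",w["color"][:,:,::-1])
print(proj(w,[535.8,-243.9,123]),w["origin"],R.from_rotvec(w["attitude"]).as_matrix()[:,2])
c=arm.camera("top");print(ray(c,157,263.8,71),ray(c,358.6,224.4,110))
s=arm.read_state();print(s["position"],s["joint_pos"].round(2),s["orientation"])
E
```

```text
[320.17066245 239.00644672] [ 456.46353948 -209.56437113  373.12495631] [ 0.30461225 -0.12523519 -0.94420735]
[540.89926289 264.99237206  71.        ] [591.07663403 -43.26370959 110.        ]
[ 535.63622695 -242.18375933  232.35658641] [-0.49  0.23  1.2   0.    1.71 -1.67] [ 6.07998119e-01  3.08057046e+00 -2.13666482e-04]
```

View pics/w1.png

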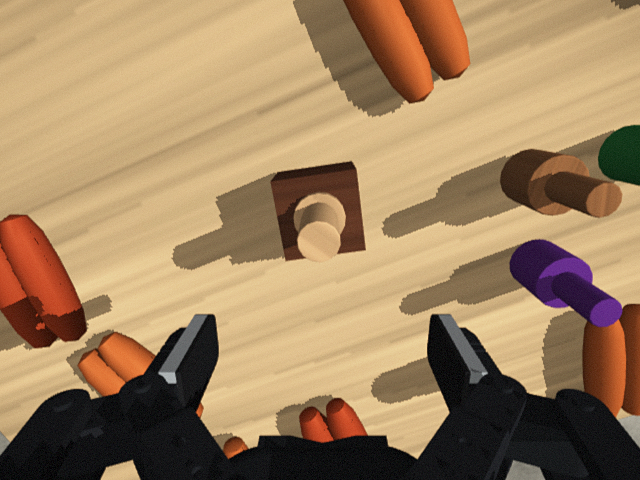

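The post's top disc is centred at about (319.5,241.5) in the wrist view, 2.5 px from the predicted point. The mallet handle top is at about (599,198).

```bash
python3 - <<'E'
from plant import arm
from h import *
w=arm.camera("wrist")
p=ray(w,319.5,241.5,123);print(p,ray(w,599,198,110))
P=[];O=[]
for i in range(3):
    arm.camera("wrist");s=arm.read_state();P.append(s["position"]);O.append(s["orientation"])
print(np.round(P,1));o=R.from_rotvec(O).mean().as_rotvec();m=np.mean(P,0);print(m,o)
print(rows(m,o,[p[0],p[1],78]), R.from_rotvec(o).as_matrix().round(3))
E
```

```text
[ 537.55069348 -245.38078635  123.        ] [588.09904431 -47.21476774 110.        ]
[[ 535.5 -242.6  232.3]
 [ 535.5 -242.9  232.2]
 [ 535.4 -243.2  232. ]]
[ 535.46760624 -242.90942703  232.15401006] [ 6.09354016e-01  3.08058993e+00 -3.49630047e-04]
(array([-0.0177, -0.01  ,  1.0277]), 0.0) [[-0.925  0.381  0.001]
 [ 0.381  0.925 -0.   ]
 [-0.001  0.    -1.   ]]
```

Emit:
step_arm(motion=[-0.01,-0.01,0.3,0,-0.01,-0.01,0.6,0,-0.01,-0.01,0.8,0,-0.01,-0.01,0.95,0,-0.01,-0.01,1.0,0,-0.01,-0.01,1.0,0])

```text
time: 3.3
position: [535.9, -245.5, 80.8]
orientation: [-0.611, -3.08, -0.001]
contact_force: [1.0, -0.7, -0.1]
width: 85.6
grip_force: 0.0
```

Emit:
step_arm(motion=[0,0,0,0,0,0,0,0,0,0,0,0,0,0,0,0,0,0,0,0,0,0,0,0,0,0,0,0,0,0,0,0], fingers=0)

```text
time: 4.1
position: [536.7, -246.1, 82.4]
orientation: [0.611, 3.08, -0.001]
contact_force: [-0.8, 1.0, 5.3]
width: 30.5
grip_force: 59.2
```

Emit:
step_arm(motion=[0,0,-0.1,0,0,0,-0.3,0,0,0,-0.6,0,0,0,-0.9,0,0,0,-0.9,0])

```text
time: 4.6
position: [538.3, -247.0, 225.2]
orientation: [0.609, 3.069, -0.006]
contact_force: [0.4, 0.8, -1.2]
width: 30.8
grip_force: 59.6
```

Emit:
step_arm(motion=[0.11,0.26,0,0,0.21,0.52,0,0,0.32,0.79,0,0,0.32,0.79,0,0])

```text
time: 5.0
position: [536.9, -113.6, 216.2]
orientation: [-0.603, -3.082, -0.003]
contact_force: [-0.3, -1.6, -0.6]
width: 30.8
grip_force: 59.9
```

Emit:
step_arm(motion=[0.11,0.26,0,0,0.21,0.52,0,0,0.32,0.79,0,0,0.32,0.79,0,0])

```text
time: 5.4
position: [537.6, 13.8, 216.0]
orientation: [-0.603, -3.082, -0.002]
contact_force: [-0.7, -0.5, -2.3]
width: 30.5
grip_force: 60.2
```

Emit:
step_arm(motion=[0.11,0.26,0,0,0.21,0.52,0,0,0.32,0.79,0,0,0.32,0.79,0,0])

```text
time: 5.8
position: [538.4, 141.2, 215.7]
orientation: [-0.604, -3.082, -0.001]
contact_force: [0.6, -0.8, -2.0]
width: 31.0
grip_force: 60.4
```

Emit:
step_arm(motion=[0.08,0.2,0,0,0.16,0.4,0,0,0.22,0.55,0,0,0.22,0.55,0,0,0.22,0.55,0,0])

```text
time: 6.3
position: [540.1, 225.5, 215.8]
orientation: [-0.612, -3.081, 0.002]
contact_force: [-0.7, 0.3, -1.4]
width: 31.0
grip_force: 60.5
```

```bash
python3 - <<'E'
from plant import arm
from h import *
w=arm.camera("wrist");c=arm.camera("scene");t=arm.camera("top")
p=np.array([540.1,225.5,0])
print("foot scene",proj(c,p+[0,0,143]),"sock scene",proj(c,[541,265,71]),"wrist sock",proj(w,[541,265,71]),"wrist foot",proj(w,p+[0,0,143]),"top",proj(t,p+[0,0,256]))
u,v=proj(c,[541,245,100]).astype(int);print("crop",u-50,v-75)
cc=cv2.resize(c["color"][v-75:v+75,u-50:u+50],(400,600),interpolation=2)
u,v=proj(w,[541,265,71]).astype(int);u=np.clip(u,100,540);v=np.clip(v,150,330);print("wcrop",u-100,v-150)
ww=cv2.resize(w["color"][v-150:v+150,u-100:u+100],(400,600),interpolation=2)
cv2.imwrite("pics/a2.png",np.hstack([ww,cc])[:,:,::-1])
print(arm.read_state()["position"],arm.read_state()["orientation"])
E
```

```text
foot scene [428.49330974 174.71107875] sock scene [441.47439617 195.49659979] wrist sock [369.3441221  206.24043964] wrist foot [322.82100169 256.76037407] top [142.28040898 245.13278112]
crop 384 112
wcrop 269 56
[540.19722742 225.09061178 216.26111985] [-6.14081371e-01 -3.08096944e+00  6.25997523e-04]
```

View pics/a2.png

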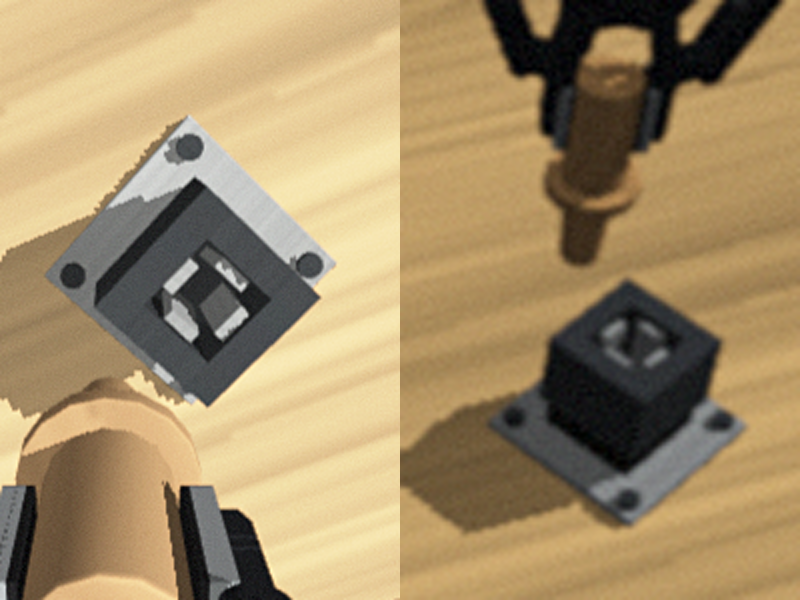

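The wrist view shows the mouth centre at about (374,205.5). In the scene view the mouth is at about (442.5,197.3) and the post foot at about (428.8,176.5), with the post held upright.

```bash
python3 - <<'E'
from plant import arm
from h import *
w=arm.camera("wrist");c=arm.camera("scene");t=arm.camera("top")
print("wrist",ray(w,374,205.5,71),"scene",ray(c,442.5,197.3,71),"top",ray(t,157,263.8,71))
print("foot scene",ray(c,428.8,176.5,143))
# post top disc in top cam: wood-coloured barrel may be hidden; print state
s=arm.read_state();print(s["position"],R.from_rotvec(s["orientation"]).as_matrix().round(4))
E
```

```text
wrist [542.24033423 268.30396519  71.        ] scene [546.36946341 264.76314457  71.        ] top [540.89926289 264.99237206  71.        ]
foot scene [544.85270465 223.96052288 143.        ]
[540.09795089 225.61752986 216.42470211] [[-9.238e-01  3.830e-01  2.000e-04]
 [ 3.830e-01  9.238e-01 -0.000e+00]
 [-2.000e-04  0.000e+00 -1.000e+00]]
```

Emit:
step_arm(motion=[0.1,0.26,0,0,0.1,0.26,0.2,0,0.1,0.26,0.4,0,0.1,0.26,0.4,0,0.1,0.26,0.4,0])

```text
time: 7.1
position: [541.0, 267.9, 156.8]
orientation: [-0.612, -3.081, 0.0]
contact_force: [1.0, -0.7, -0.6]
width: 30.8
grip_force: 60.8
```

```bash
python3 - <<'E'
from plant import arm
from h import *
w=arm.camera("wrist");c=arm.camera("scene")
s=arm.read_state();print(s["position"])
u,v=proj(c,[541,267,90]).astype(int);print("crop",u-40,v-60)
cc=cv2.resize(c["color"][v-60:v+60,u-40:u+40],(400,600),interpolation=2)
u,v=proj(w,[541,267,71]).astype(int);v=np.clip(v,120,360);print("wcrop",u-80,v-120)
ww=cv2.resize(w["color"][v-120:v+120,u-80:u+80],(400,600),interpolation=2)
cv2.imwrite("pics/a3.png",np.hstack([ww,cc])[:,:,::-1])
E
```

```text
[541.91388017 268.32128993 158.81928661]
crop 403 128
wcrop 241 129
```

View pics/a3.png

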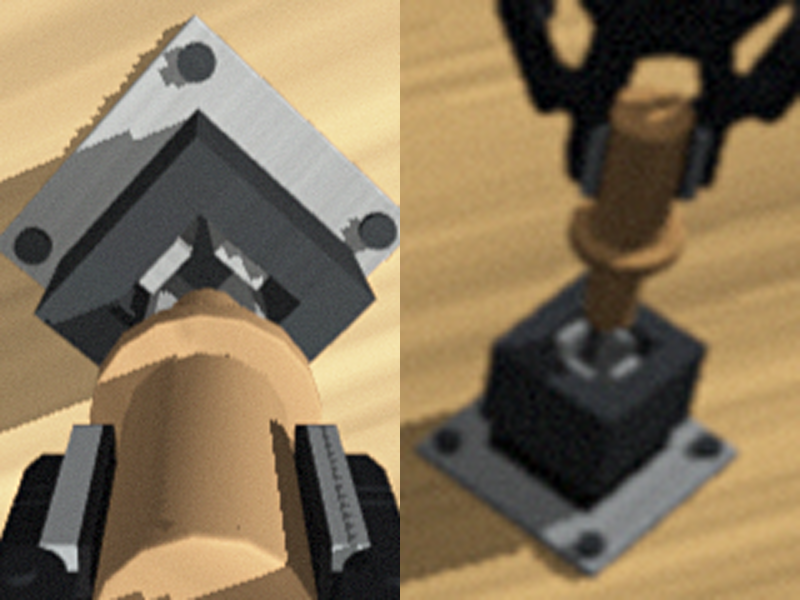

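Emit:
step_arm(motion=[-0.004,-0.01,0.05,0,-0.004,-0.01,0.1,0,-0.004,-0.01,0.13,0,-0.004,-0.01,0.16,0,-0.004,-0.01,0.16,0])

```text
time: 7.7
position: [540.5, 266.6, 131.3]
orientation: [-0.611, -3.08, 0.001]
contact_force: [-0.0, 0.2, -2.2]
width: 30.8
grip_force: 60.8
```

Emit:
step_arm(motion=[0,0,0.03,0,0,0,0.06,0,0,0,0.07,0,0,0,0.08,0,0,0,0.08,0])

```text
time: 8.2
position: [541.0, 266.8, 120.2]
orientation: [0.611, 3.081, 0.0]
contact_force: [1.5, 0.4, -1.0]
width: 30.7
grip_force: 60.9
```

Emit:
step_arm(motion=[0,0,0.013,0,0,0,0.02,0,0,0,0.02,0])

```text
time: 8.5
position: [541.0, 266.8, 117.3]
orientation: [0.611, 3.081, 0.001]
contact_force: [1.1, 0.4, -2.1]
width: 31.0
grip_force: 60.8
```

Emit:
step_arm(motion=[0,0,0.013,0,0,0,0.02,0,0,0,0.02,0])

```text
time: 8.8
position: [541.0, 266.9, 114.3]
orientation: [0.611, 3.081, 0.001]
contact_force: [1.8, 2.1, -1.0]
width: 31.1
grip_force: 60.8
```

Emit:
step_arm(motion=[0,0,0.01,0,0,0,0.015,0,0,0,0.015,0])

```text
time: 9.1
position: [541.1, 266.9, 112.2]
orientation: [0.611, 3.081, 0.001]
contact_force: [3.2, 1.7, 0.5]
width: 30.5
grip_force: 60.9
```

Emit:
step_arm(motion=[0,0,0.005,0,0,0,0.01,0,0,0,0.01,0])

```text
time: 9.4
position: [541.1, 266.9, 110.8]
orientation: [0.611, 3.081, 0.001]
contact_force: [3.5, 2.6, 1.6]
width: 31.0
grip_force: 61.1
```

Emit:
step_arm(motion=[-0.005,0.006,0,0,-0.005,0.006,0.006,0,-0.005,0.006,0.006,0])

```text
time: 9.7
position: [541.6, 267.1, 109.2]
orientation: [-0.611, -3.081, 0.001]
contact_force: [1.3, 1.6, 0.3]
width: 30.7
grip_force: 61.0
```

Emit:
step_arm(motion=[0,0,0,0,0,0,0,0,0,0,0,0,0,0,0,0,0,0,0,0,0,0,0,0], fingers=100)

```text
time: 10.3
position: [541.9, 267.2, 109.7]
orientation: [-0.611, -3.081, 0.0]
contact_force: [-0.2, -0.1, -0.1]
width: 85.2
grip_force: 0.0
```

```bash
python3 - <<'E'
from plant import arm
from h import *
c=arm.camera("scene");w=arm.camera("wrist")
s=arm.read_state();print(s["position"],s["contact_force"],s["width"])
u,v=proj(c,[541,267,90]).astype(int);print("crop",u-40,v-60)
cc=cv2.resize(c["color"][v-60:v+60,u-40:u+40],(400,600),interpolation=2)
ww=cv2.resize(w["color"][180:420,240:400],(400,600),interpolation=2)
cv2.imwrite("pics/a4.png",np.hstack([ww,cc])[:,:,::-1])
E
```

```text
[541.92307889 267.239461   109.67161635] [ 0.4459709  -0.18792186  0.28470361] 85.56814042748721
crop 403 128
```

View pics/a4.png

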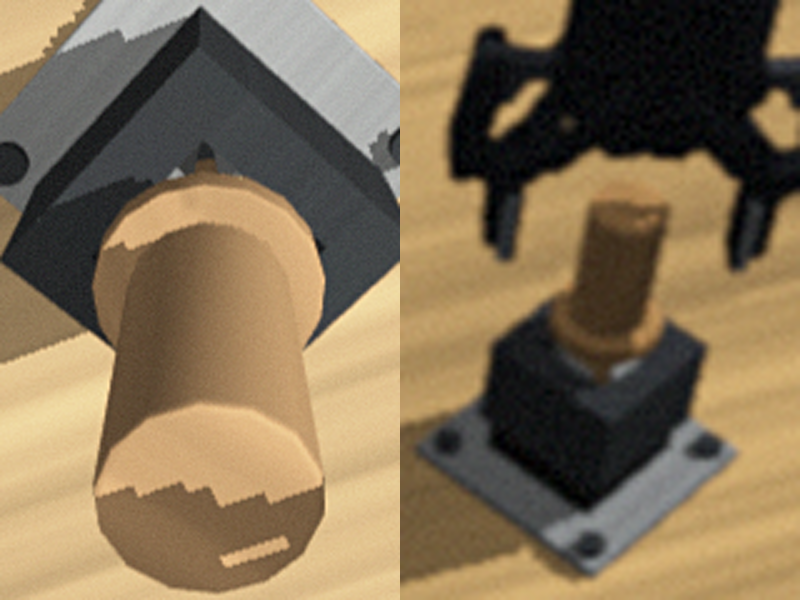

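The post stands upright in the mouth on its own, with the collar just above the rim. Its top disc is centred at wrist pixel (324,379). I'll move to the mallet next.

Emit:
step_arm(motion=[0,0,-0.2,0,0,0,-0.5,0,0,0,-0.8,0,0,0,-0.95,0,0,0,-0.95,0])

```text
time: 10.9
position: [543.1, 267.8, 257.4]
orientation: [0.61, 3.074, 0.008]
contact_force: [-0.2, 0.3, 0.2]
width: 85.6
grip_force: 0.0
```

Emit:
step_arm(motion=[-0.18,-0.3,0,0,-0.36,-0.6,0,0,-0.54,-0.9,0,0,-0.54,-0.9,0,0])

```text
time: 11.3
position: [565.4, 106.8, 250.6]
orientation: [-0.619, -3.078, 0.003]
contact_force: [-0.2, -0.0, 0.0]
width: 85.5
grip_force: 0.0
```

Emit:
step_arm(motion=[-0.18,-0.3,0,-0.165,-0.36,-0.6,0,-0.165,-0.54,-0.9,0,-0.165,-0.54,-0.9,0,-0.165,-0.54,-0.9,0,-0.165,-0.54,-0.9,0,-0.165,-0.54,-0.9,0,-0.165,-0.54,-0.9,0,-0.165,-0.54,-0.9,0,-0.165])

```text
time: 12.2
position: [588.4, -43.8, 251.2]
orientation: [0.991, -2.98, -0.001]
contact_force: [0.3, -1.0, 0.1]
width: 85.2
grip_force: 0.0
```

```bash
python3 - <<'E'
from plant import arm
from h import *
w=arm.camera("wrist");s=arm.read_state();print(s["position"],s["orientation"],s["joint_pos"].round(2))
print(proj(w,[589,-45,110]))
h=cv2.cvtColor(w["color"],cv2.COLOR_RGB2HSV)
cv2.imwrite("pics/w5.png",w["color"][:,:,::-1])
E
```

```text
[588.44563133 -43.82711872 251.4291518 ] [ 9.90911808e-01 -2.98034136e+00 -9.44600735e-04] [-0.14  0.23  1.16  0.    1.75 -2.35]
[320.03648468 224.3660721 ]
```

View pics/w5.png

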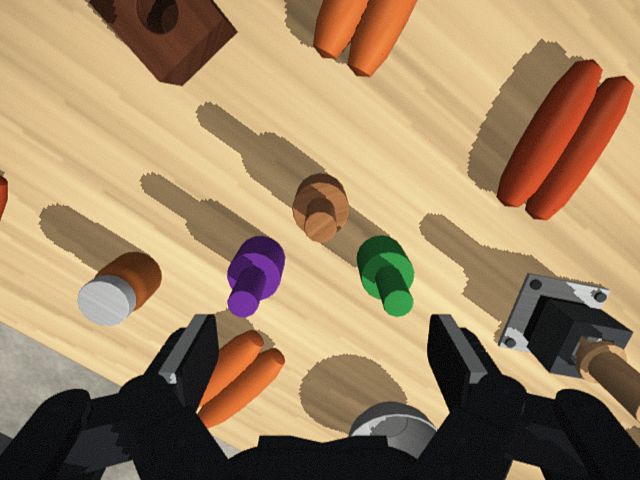

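The brown mallet's handle top is at (320,227.5). Purple (243,303) and green (398,303) lie diagonally off the finger line, so the fingers have clearance.

```bash
python3 - <<'E'
from plant import arm
from h import *
w=arm.camera("wrist");s=arm.read_state()
p=ray(w,320,227.5,110);print(p)
print(rows(s["position"],s["orientation"],[p[0],p[1],70]),R.from_rotvec(s["orientation"]).as_matrix().round(3))
E
```

```text
[591.26578373 -43.48971955 110.        ]
(array([-0.0169, -0.0095,  1.2112]), 0.0) [[-0.801 -0.599 -0.001]
 [-0.599  0.801  0.   ]
 [ 0.     0.001 -1.   ]]
```

Emit:
step_arm(motion=[-0.015,-0.01,0.3,0,-0.015,-0.01,0.6,0,-0.015,-0.01,0.8,0,-0.015,-0.01,0.8,0])

```text
time: 12.7
position: [588.5, -43.5, 126.5]
orientation: [0.99, -2.972, -0.007]
contact_force: [-1.4, 0.5, 0.7]
width: 85.1
grip_force: 0.0
```

Emit:
step_arm(motion=[0,0,0.2,0,0,0,0.35,0,0,0,0.42,0,0,0,0.42,0,0,0,0.42,0])

```text
time: 13.2
position: [592.3, -44.1, 71.2]
orientation: [-0.994, 2.977, -0.002]
contact_force: [0.2, -0.5, 0.1]
width: 85.4
grip_force: 0.0
```

Emit:
step_arm(motion=[0,0,0,0,0,0,0,0,0,0,0,0,0,0,0,0,0,0,0,0,0,0,0,0,0,0,0,0,0,0,0,0], fingers=0)

```text
time: 14.0
position: [591.5, -43.9, 69.7]
orientation: [-0.995, 2.979, -0.0]
contact_force: [-1.1, 1.4, 4.8]
width: 25.3
grip_force: 59.1
```

Emit:
step_arm(motion=[0,0,-0.1,0,0,0,-0.3,0,0,0,-0.6,0,0,0,-0.9,0,0,0,-0.9,0])

```text
time: 14.5
position: [593.6, -44.5, 212.6]
orientation: [-0.992, 2.969, -0.009]
contact_force: [1.0, 0.3, -2.1]
width: 25.6
grip_force: 59.7
```

Emit:
step_arm(motion=[0,0,-0.2,0,-0.16,0.31,-0.3,0,-0.32,0.62,-0.3,0,-0.49,0.93,-0.3,0,-0.49,0.93,-0.3,0])

```text
time: 15.0
position: [564.6, 116.2, 248.2]
orientation: [1.003, -2.975, -0.003]
contact_force: [-0.7, -0.3, -3.0]
width: 25.6
grip_force: 60.3
```

Emit:
step_arm(motion=[-0.16,0.31,0,0,-0.32,0.62,0,0,-0.45,0.85,0,0,-0.49,0.93,0,0,-0.49,0.93,0,0,-0.49,0.93,0,0])

```text
time: 15.6
position: [541.1, 266.3, 248.3]
orientation: [0.994, -2.978, 0.001]
contact_force: [0.5, 0.2, -3.0]
width: 25.5
grip_force: 60.7
```

```bash
python3 - <<'E'
from plant import arm
from h import *
c=arm.camera("scene");w=arm.camera("wrist");t=arm.camera("top")
s=arm.read_state();print(s["position"],s["orientation"],s["contact_force"],s["width"],s["joint_pos"].round(2))
u,v=proj(c,[541,267,130]).astype(int);print("crop",u-53,v-80)
cc=cv2.resize(c["color"][v-80:v+80,u-53:u+53],(400,600),interpolation=2)
print("face exp",proj(c,[541,267,s["position"][2]-69.7]),"posttop exp",proj(c,[541,267,149]))
ww=cv2.resize(w["color"][180:420,240:400],(400,600),interpolation=2)
cv2.imwrite("pics/a6.png",np.hstack([ww,cc])[:,:,::-1])
E
```

```text
[541.48996961 265.76896239 249.00709923] [ 9.92331098e-01 -2.98040396e+00  4.22650267e-04] [ 0.26630406 -0.3237575  -2.27248848] 25.396159164832913 [ 0.4   0.27  1.12 -0.    1.75 -1.82]
crop 393 94
face exp [450.81760486 156.57195456] posttop exp [448.31287016 168.01507381]
```

View pics/a6.png

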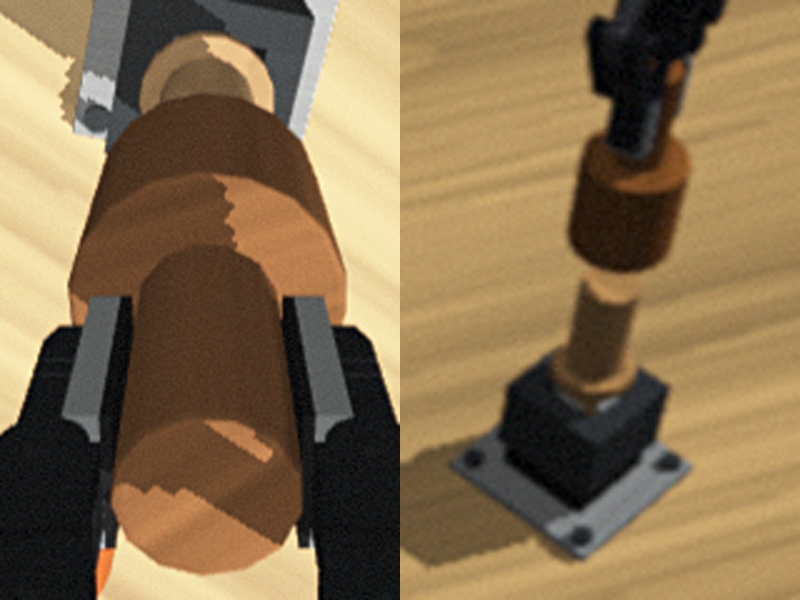

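The mallet head is centred over the post, with a gap of about 28 mm.

Emit:
step_arm(motion=[0,0.004,0.06,0,0,0.004,0.12,0,0,0.004,0.15,0,0,0.004,0.16,0,0,0.004,0.16,0])

```text
time: 16.25
position: [540.5, 267.7, 224.7]
orientation: [0.995, -2.979, 0.0]
contact_force: [-0.4, 0.4, -3.5]
width: 25.4
grip_force: 60.7
```

Emit:
step_arm(motion=[0,0,0.005,0,0,0,0.01,0,0,0,0.01,0])

```text
time: 16.55
position: [540.7, 267.8, 223.8]
orientation: [-0.996, 2.979, 0.0]
contact_force: [0.6, -0.1, -2.8]
width: 25.5
grip_force: 60.7
```

Emit:
step_arm(motion=[0,0,0.005,0,0,0,0.01,0,0,0,0.01,0])

```text
time: 16.85
position: [540.6, 267.8, 222.0]
orientation: [0.996, -2.98, -0.0]
contact_force: [-0.1, 0.1, -3.6]
width: 25.5
grip_force: 60.7
```

Emit:
step_arm(motion=[0,0,0.005,0,0,0,0.01,0,0,0,0.01,0])

```text
time: 17.15
position: [540.6, 267.8, 220.5]
orientation: [0.995, -2.979, -0.0]
contact_force: [0.2, 0.1, -3.6]
width: 25.3
grip_force: 60.7
```

Emit:
step_arm(motion=[0,0,0.005,0,0,0,0.007,0,0,0,0.007,0])

```text
time: 17.45
position: [540.7, 267.8, 219.6]
orientation: [-0.996, 2.98, 0.0]
contact_force: [0.3, -0.3, -3.2]
width: 25.5
grip_force: 60.8
```

Emit:
step_arm(motion=[0,0,0.005,0,0,0,0.007,0,0,0,0.007,0])

```text
time: 17.75
position: [540.8, 267.8, 218.9]
orientation: [-0.995, 2.979, 0.0]
contact_force: [-0.1, -0.4, -0.5]
width: 25.9
grip_force: 60.9
```

Emit:
step_arm(motion=[0,0,0.005,0,0,0,0.007,0,0,0,0.007,0])

```text
time: 18.05
position: [540.8, 267.8, 217.9]
orientation: [-0.995, 2.979, 0.0]
contact_force: [-0.6, -0.4, 0.7]
width: 25.6
grip_force: 61.0
```

Emit:
step_arm(motion=[0,0,0.005,0,0,0,0.007,0,0,0,0.007,0])

```text
time: 18.35
position: [540.8, 267.8, 216.8]
orientation: [-0.995, 2.979, 0.0]
contact_force: [-0.0, -0.0, 2.7]
width: 25.4
grip_force: 61.2
```

Emit:
step_arm(motion=[0,0,0.005,0,0,0,0.007,0,0,0,0.007,0])

```text
time: 18.65
position: [540.8, 267.8, 215.8]
orientation: [-0.995, 2.979, 0.0]
contact_force: [0.9, 0.2, 3.9]
width: 25.7
grip_force: 61.4
```

Emit:
step_arm(motion=[0,0,0.005,0,0,0,0.007,0,0,0,0.007,0])

```text
time: 18.95
position: [540.8, 267.8, 214.8]
orientation: [-0.995, 2.979, 0.0]
contact_force: [-1.1, -0.8, 5.7]
width: 25.7
grip_force: 61.5
```

Emit:
step_arm(motion=[0,0,0.005,0,0,0,0.007,0,0,0,0.007,0])

```text
time: 19.25
position: [540.9, 267.9, 214.2]
orientation: [-0.995, 2.978, 0.0]
contact_force: [-0.5, -0.1, 7.4]
width: 25.5
grip_force: 61.5
```

Emit:
step_arm(motion=[0,0,0.005,0,0,0,0.007,0,0,0,0.007,0])

```text
time: 19.55
position: [540.9, 267.9, 213.2]
orientation: [-0.995, 2.978, 0.0]
contact_force: [-0.7, 0.1, 7.2]
width: 26.0
grip_force: 61.6
```

Emit:
step_arm(motion=[0,0,0.005,0,0,0,0.007,0,0,0,0.007,0])

```text
time: 19.85
position: [540.9, 267.9, 212.3]
orientation: [-0.995, 2.978, 0.0]
contact_force: [-0.1, -1.1, 7.8]
width: 25.7
grip_force: 61.6
```

Emit:
step_arm(motion=[0,0,0.005,0,0,0,0.01,0,0,0,0.01,0])

```text
time: 20.15
position: [540.9, 267.9, 210.8]
orientation: [-0.995, 2.978, 0.0]
contact_force: [-0.4, -0.6, 7.1]
width: 25.4
grip_force: 61.6
```

Emit:
step_arm(motion=[0,0,0.005,0,0,0,0.01,0,0,0,0.01,0])

```text
time: 20.45
position: [540.9, 268.0, 209.6]
orientation: [-0.995, 2.978, 0.0]
contact_force: [-1.5, -0.6, 8.2]
width: 26.1
grip_force: 61.6
```

Emit:
step_arm(motion=[0,0,0.005,0,0,0,0.01,0,0,0,0.01,0])

```text
time: 20.75
position: [541.0, 268.0, 208.2]
orientation: [-0.995, 2.977, 0.0]
contact_force: [-1.0, -0.3, 9.4]
width: 25.6
grip_force: 61.6
```

Emit:
step_arm(motion=[0,0,0.005,0,0,0,0.01,0,0,0,0.01,0])

```text
time: 21.05
position: [541.0, 268.0, 206.8]
orientation: [-0.995, 2.977, 0.0]
contact_force: [-1.1, -0.4, 9.6]
width: 25.8
grip_force: 61.7
```

Emit:
step_arm(motion=[0,0,0.005,0,0,0,0.01,0,0,0,0.01,0])

```text
time: 21.35
position: [541.0, 268.0, 205.5]
orientation: [-0.995, 2.977, 0.001]
contact_force: [-0.9, 0.4, 10.5]
width: 25.9
grip_force: 61.7
```

Emit:
step_arm(motion=[0,0,0.005,0,0,0,0.01,0,0,0,0.01,0])

```text
time: 21.65
position: [541.1, 268.1, 204.1]
orientation: [-0.995, 2.977, 0.001]
contact_force: [-1.5, -2.0, 10.4]
width: 25.7
grip_force: 61.7
```

Emit:
step_arm(motion=[0,0,0.005,0,0,0,0.01,0,0,0,0.01,0])

```text
time: 21.95
position: [541.1, 268.1, 202.7]
orientation: [-0.995, 2.977, 0.001]
contact_force: [-1.6, -0.3, 11.5]
width: 25.9
grip_force: 61.8
```

Emit:
step_arm(motion=[0,0,0.005,0,0,0,0.01,0,0,0,0.01,0])

```text
time: 22.25
position: [541.1, 268.1, 201.4]
orientation: [-0.995, 2.976, 0.001]
contact_force: [-1.4, -1.3, 12.8]
width: 25.9
grip_force: 61.8
```

Emit:
step_arm(motion=[0,0,0.005,0,0,0,0.01,0,0,0,0.01,0])

```text
time: 22.55
position: [541.1, 268.1, 200.0]
orientation: [-0.995, 2.976, 0.001]
contact_force: [-1.4, -0.8, 11.9]
width: 25.8
grip_force: 61.8
```

Emit:
step_arm(motion=[0,0,0.005,0,0,0,0.01,0,0,0,0.01,0])

```text
time: 22.85
position: [541.2, 268.1, 198.7]
orientation: [-0.994, 2.976, 0.001]
contact_force: [-2.6, 0.5, 12.8]
width: 26.1
grip_force: 61.9
```

Emit:
step_arm(motion=[0,0,0.005,0,0,0,0.01,0,0,0,0.01,0])

```text
time: 23.15
position: [541.2, 268.1, 197.3]
orientation: [-0.994, 2.976, 0.001]
contact_force: [-1.2, 0.3, 13.7]
width: 25.8
grip_force: 61.9
```

Emit:
step_arm(motion=[0,0,0.005,0,0,0,0.007,0,0,0,0.007,0])

```text
time: 23.45
position: [541.3, 268.1, 196.4]
orientation: [-0.994, 2.976, 0.001]
contact_force: [-1.4, -0.1, 14.5]
width: 25.9
grip_force: 62.0
```

Emit:
step_arm(motion=[0,0,0.005,0,0,0,0.007,0,0,0,0.007,0])

```text
time: 23.75
position: [541.3, 268.2, 195.5]
orientation: [-0.994, 2.976, 0.001]
contact_force: [-2.5, -1.6, 13.9]
width: 25.8
grip_force: 62.0
```

Emit:
step_arm(motion=[0,0,0.005,0,0,0,0.007,0,0,0,0.007,0])

```text
time: 24.05
position: [541.3, 268.2, 194.5]
orientation: [-0.994, 2.976, 0.001]
contact_force: [-2.0, -0.9, 15.0]
width: 25.8
grip_force: 62.0
```

Emit:
step_arm(motion=[0,0,0.005,0,0,0,0.007,0,0,0,0.007,0])

```text
time: 24.35
position: [541.3, 268.2, 193.6]
orientation: [-0.994, 2.975, 0.001]
contact_force: [-2.2, -1.0, 14.8]
width: 25.5
grip_force: 62.1
```

Emit:
step_arm(motion=[0,0,0.005,0,0,0,0.007,0,0,0,0.007,0])

```text
time: 24.65
position: [541.3, 268.2, 192.7]
orientation: [-0.994, 2.975, 0.001]
contact_force: [-2.6, -1.4, 15.4]
width: 26.1
grip_force: 62.1
```

Emit:
step_arm(motion=[0,0,0.005,0,0,0,0.007,0,0,0,0.007,0])

```text
time: 24.95
position: [541.4, 268.2, 191.7]
orientation: [-0.994, 2.975, 0.001]
contact_force: [-2.5, -0.8, 15.4]
width: 25.7
grip_force: 62.1
```

Emit:
step_arm(motion=[0,0,0.003,0,0,0,0.005,0,0,0,0.005,0])

```text
time: 25.25
position: [541.4, 268.3, 191.1]
orientation: [-0.994, 2.975, 0.001]
contact_force: [-2.4, -0.2, 16.1]
width: 25.5
grip_force: 62.2
```

Emit:
step_arm(motion=[0,0,0.003,0,0,0,0.005,0,0,0,0.005,0])

```text
time: 25.55
position: [541.4, 268.3, 190.7]
orientation: [-0.994, 2.975, 0.001]
contact_force: [-2.4, -1.5, 16.9]
width: 25.5
grip_force: 62.4
```

Emit:
step_arm(motion=[0,0,0.003,0,0,0,0.005,0,0,0,0.005,0])

```text
time: 25.85
position: [541.6, 268.3, 190.7]
orientation: [-0.994, 2.974, 0.001]
contact_force: [-3.2, -1.3, 19.9]
width: 25.6
grip_force: 62.7
```

Emit:
step_arm(motion=[0,0,0.003,0,0,0,0.005,0,0,0,0.005,0])

```text
time: 26.15
position: [541.7, 268.4, 190.7]
orientation: [-0.994, 2.973, 0.001]
contact_force: [-5.1, -1.1, 23.0]
width: 25.9
grip_force: 63.0
```

Emit:
step_arm(motion=[0,0,0.003,0,0,0,0.004,0,0,0,0.004,0])

```text
time: 26.45
position: [541.7, 268.5, 190.6]
orientation: [-0.993, 2.972, 0.001]
contact_force: [-5.1, -2.3, 24.9]
width: 25.5
grip_force: 63.3
```

Emit:
step_arm(motion=[0,0,-0.02,0,0,0,-0.04,0,0,0,-0.06,0,0,0,-0.08,0,0,0,-0.1,0,0,0,-0.11,0,0,0,-0.12,0,0,0,-0.12,0])

```text
time: 27.25
position: [541.1, 268.1, 204.7]
orientation: [-0.995, 2.977, 0.001]
contact_force: [-0.1, -0.9, 8.5]
width: 25.7
grip_force: 61.9
```

Emit:
step_arm(motion=[0,0,-0.005,0,0,0,-0.007,0,0,0,-0.007,0])

```text
time: 27.55
position: [541.0, 268.0, 205.4]
orientation: [-0.995, 2.977, 0.001]
contact_force: [-0.8, -0.8, 7.5]
width: 25.8
grip_force: 61.9
```

Emit:
step_arm(motion=[0,0,-0.005,0,0,0,-0.007,0,0,0,-0.007,0])

```text
time: 27.85
position: [541.0, 268.0, 206.3]
orientation: [-0.995, 2.977, 0.0]
contact_force: [-0.6, 0.0, 8.3]
width: 25.7
grip_force: 61.8
```

Emit:
step_arm(motion=[0,0,-0.005,0,0,0,-0.007,0,0,0,-0.007,0])

```text
time: 28.15
position: [541.0, 268.0, 207.2]
orientation: [-0.995, 2.978, 0.0]
contact_force: [0.3, -1.0, 7.8]
width: 25.9
grip_force: 61.8
```

Emit:
step_arm(motion=[0,0,-0.005,0,0,0,-0.007,0,0,0,-0.007,0])

```text
time: 28.45
position: [541.0, 268.0, 208.2]
orientation: [-0.995, 2.978, 0.0]
contact_force: [0.1, 0.4, 6.8]
width: 25.6
grip_force: 61.7
```

Emit:
step_arm(motion=[0,0,-0.005,0,0,0,-0.007,0,0,0,-0.007,0])

```text
time: 28.75
position: [540.9, 267.9, 208.8]
orientation: [-0.995, 2.978, 0.0]
contact_force: [-0.3, 0.3, 5.9]
width: 25.1
grip_force: 61.5
```

Emit:
step_arm(motion=[0,0,-0.005,0,0,0,-0.007,0,0,0,-0.007,0])

```text
time: 29.05
position: [540.7, 267.8, 208.8]
orientation: [0.995, -2.98, -0.0]
contact_force: [1.1, 0.4, 1.3]
width: 25.7
grip_force: 61.2
```

Emit:
step_arm(motion=[0,0,-0.005,0,0,0,-0.007,0,0,0,-0.007,0])

```text
time: 29.35
position: [540.2, 267.6, 209.0]
orientation: [0.995, -2.977, 0.0]
contact_force: [0.1, -0.1, -2.9]
width: 25.8
grip_force: 61.0
```

Contact was lost at TCP z ≈ 208.8, which puts the post top at 139.1 mm. Home is 71 + 68 = 139 mm, so the collar is seated. I'll take the mallet back now.

Emit:
step_arm(motion=[0,0,-0.1,0,0,0,-0.25,0,0,0,-0.27,0])

```text
time: 29.65
position: [541.6, 268.2, 254.9]
orientation: [-0.994, 2.974, 0.001]
contact_force: [0.7, 0.3, -1.4]
width: 25.6
grip_force: 60.9
```

Emit:
step_arm(motion=[0.16,-0.31,0,0,0.32,-0.62,0,0,0.49,-0.93,0,0,0.49,-0.93,0,0])

```text
time: 30.05
position: [566.3, 107.2, 250.5]
orientation: [0.987, -2.982, 0.003]
contact_force: [-0.8, -0.0, -2.3]
width: 25.5
grip_force: 60.9
```

Emit:
step_arm(motion=[0.16,-0.31,0,0,0.32,-0.62,0,0,0.45,-0.85,0,0,0.49,-0.93,0,0,0.49,-0.93,0,0,0.49,-0.93,0,0,0.49,-0.93,0,0])

```text
time: 30.75
position: [590.9, -41.9, 250.7]
orientation: [-0.998, 2.979, 0.001]
contact_force: [0.4, 0.0, -3.8]
width: 25.6
grip_force: 61.1
```

```bash
python3 - <<'E'
from plant import arm
from h import *
c=arm.camera("scene");w=arm.camera("wrist")
s=arm.read_state();print(s["position"],rows(s["position"],s["orientation"],[591.4,-43.9,71]))
u,v=proj(c,[541,267,100]).astype(int);print("crop",u-40,v-60)
cc=cv2.resize(c["color"][v-60:v+60,u-40:u+40],(400,600),interpolation=2)
x=c["color"][150:300,270:370]
cv2.imwrite("pics/a7.png",np.hstack([cc,cv2.resize(x,(400,600),interpolation=2)])[:,:,::-1])
print("coll",proj(c,[541,267,71]))
E
```

```text
[590.87984755 -42.10560799 250.72835692] (array([ 0.0048, -0.0118,  1.1982]), 0.0)
crop 404 125
coll [442.34708433 195.27033504]
```

View pics/a7.png

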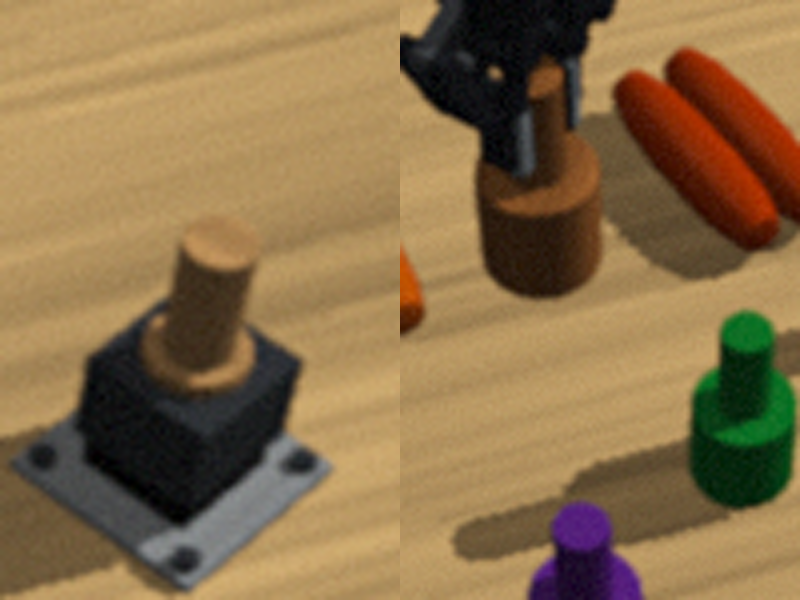

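The post's collar sits flush on the rim with no gap. The mallet hangs upright over its old spot, so I'll lower it.

Emit:
step_arm(motion=[0.005,-0.012,0.25,0,0.005,-0.012,0.5,0,0.005,-0.012,0.75,0,0.005,-0.012,0.8,0,0.005,-0.012,0.8,0])

```text
time: 31.35
position: [590.9, -44.7, 129.9]
orientation: [0.996, -2.977, -0.002]
contact_force: [0.7, -0.6, -2.7]
width: 25.9
grip_force: 61.0
```

Emit:
step_arm(motion=[0,0,0.15,0,0,0,0.28,0,0,0,0.35,0,0,0,0.37,0,0,0,0.37,0,0,0,0.37,0])

```text
time: 31.95
position: [592.3, -45.5, 76.9]
orientation: [-0.995, 2.977, -0.002]
contact_force: [0.0, 0.4, -3.4]
width: 25.9
grip_force: 61.3
```

Emit:
step_arm(motion=[0,0,0.007,0,0,0,0.015,0,0,0,0.02,0,0,0,0.02,0])

```text
time: 32.35
position: [591.3, -45.4, 72.0]
orientation: [0.996, -2.98, -0.0]
contact_force: [-0.1, -0.3, -3.7]
width: 26.1
grip_force: 61.3
```

Emit:
step_arm(motion=[0,0,0.005,0,0,0,0.01,0,0,0,0.01,0])

```text
time: 32.65
position: [591.3, -45.4, 70.5]
orientation: [0.995, -2.979, -0.0]
contact_force: [0.4, -0.0, -2.8]
width: 25.7
grip_force: 61.3
```

Emit:
step_arm(motion=[0,0,0.003,0,0,0,0.005,0,0,0,0.005,0])

```text
time: 32.95
position: [591.4, -45.4, 69.9]
orientation: [-0.996, 2.98, 0.0]
contact_force: [0.4, -0.3, -3.3]
width: 25.6
grip_force: 61.3
```

Emit:
step_arm(motion=[0,0,0.003,0,0,0,0.005,0,0,0,0.005,0])

```text
time: 33.25
position: [591.5, -45.4, 69.7]
orientation: [-0.996, 2.979, -0.0]
contact_force: [-1.5, 0.7, 2.2]
width: 25.9
grip_force: 61.5
```

Touchdown. I'll open and retreat straight up.

Emit:
step_arm(motion=[0,0,0,0,0,0,0,0,0,0,0,0,0,0,0,0,0,0,0,0,0,0,0,0], fingers=100)

```text
time: 33.85
position: [591.4, -45.4, 69.2]
orientation: [-0.996, 2.98, 0.0]
contact_force: [0.0, 0.4, 0.6]
width: 85.1
grip_force: 0.0
```

Emit:
step_arm(motion=[0,0,-0.1,0,0,0,-0.3,0,0,0,-0.6,0,0,0,-0.9,0,0,0,-0.98,0,0,0,-0.98,0])

```text
time: 34.45
position: [592.4, -45.6, 220.1]
orientation: [-0.994, 2.974, -0.004]
contact_force: [-0.1, -0.1, -1.2]
width: 85.2
grip_force: 0.0
```

```bash
python3 - <<'E'
from plant import arm
from h import *
c=arm.camera("scene");s=arm.read_state();print(s["time"],s["position"],s["width"])
cv2.imwrite("pics/s8.png",c["color"][:,:,::-1])
E
```

```text
34.5 [591.57053937 -45.46318836 216.98750094] 85.41299101051267
```

View pics/s8.png

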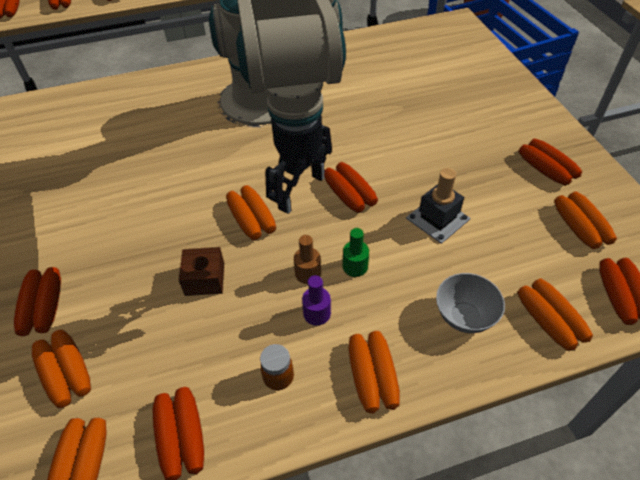

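The post stands home in the socket at (446,190), and the mallet is upright at its old spot, (308,260). The roe, bowl and jar look unmoved.

```bash
python3 -c "
from plant import arm
print(arm.close_job())"
```

```text
the job is handed in; nothing more can be done
None
```

The job is handed in at about 34.5 s: the post was driven home with the mallet at roughly 28 N at most, its collar sits flush on the socket rim, the mallet stands upright at its original spot, and the roe, bowl and jar look unmoved in the last picture.

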